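Hang the washed car grille on the two-hook drying stand

TASK

Take the chrome car grille out of the blue draining tray by its red tab and hang it on the drying stand, one end pin on each hook. Each hook is set at its own height and reach, which nobody measured, so lower it gently until both hooks bear it, and, still holding it, slide it outward along the hooks, turning it as needed, until both pins lie against the lips; never lean hard on the hooks. Let go only once both are seated, and leave the other things on the table where they are.

Things in the scene. Friction and masses are not known exactly. Their poses are not given: they have to be found in the camera images.
- tab (a point): Centre of the grille's red mounting tab, the place to grip: a plate 12 mm thick (x), 44 mm wide (y), its top 20 mm above this point, rising from the rail. The rail's axis runs along y 35 mm below this point, the rail is 10 mm across. Axes: x through the thickness, y along the rail towards pin_left, z up.
- pin_left (a point): Point on the axis of the grille's left end pin, the place that is to lie on the left hook: 125 mm along +y from the grille's middle, 35 mm lower than the tab's centre. The pin is the bare end of the round rail, 10 mm across, bare from 108 to 145 mm from the middle. Same axes as the tab.
- pin_right (a point): The same on the right end pin, 125 mm along -y from the grille's middle; it belongs on the right hook.
- grille: The whole grille, a chrome frame with upright bars, 0.3 to 0.6 kg. Origin on the axis of its round top rail (290 mm long), midway between the pins; axes as the tab. Below the rail the frame is 216 mm wide, 16 mm thick and reaches 90 mm below this origin.
- tray: Blue draining tray, 150 x 300 mm, fixed, rim 22 mm high; origin at the centre of its underside, z up, floor 8 mm thick. The grille stands upright on this floor, in 20 mm wide slots (along y) between white blocks whose tops are 48 mm above the table: lift it straight up, by more than 45 mm, before moving sideways.
- stand: Drying stand, fixed: base plate 12 mm thick, two posts 250 mm apart, hooks pointing away from the robot. Origin on the table below the middle between the hooks' origins; x the way the hooks point, y from right to left hook, z up. Each hook arm is clamped somewhere along its own guide inclined 45 degrees, so its height and reach are unknown. Clamped arms do not give under the loads allowed.
- hook_left: Guide of the left (+y) hook. Origin 130 mm above the table, 125 mm left of the stand's middle: the axis of a pin resting on the arm against the lip when the arm is fully in. The frame is inclined: its z axis points 45 degrees up and outward, x 45 degrees down and outward, y left. The arm is drawn out 0 to 34 mm along z, unknown, to be felt: a seated pin lies at x = 0, z = 0 to 34 mm here.
- hook_right: The same for the right hook, 125 mm right of the stand's middle, drawn out by its own unknown 0 to 34 mm. Each hook: steel arm 14 mm wide, its top level for 50 mm behind the inner face of the lip; lip 20 mm high above the arm's top, 6 mm thick, upright. Seated, a pin's axis is 5 mm above the arm's top and 5 mm behind the lip.
- polish: Bystander: white jar, 52 mm across, 100 mm tall; origin at its underside.
- pad: Bystander: orange polishing pad, 100 mm across, 28 mm tall; origin at its underside.
- cap: Bystander: aluminium hub cap, 110 mm across, 20 mm tall; origin at its underside.
- screwdriver: Bystander: screwdriver lying on the table.
- brush: Bystander: brush lying on the table.
- spray: Bystander: blue bottle, 66 mm across, 190 mm tall; origin at its underside.
- tape: Bystander: roll of blue tape, 80 mm across, 24 mm tall; origin at its underside.

How it is judged:
On the way, in this order (a step that is already met when the one before it is completed fails the run):
1. the grille is lifted clear of the draining tray in the gripper (contact force between the fingers and grille above 1 N and contact force between grille and tray below 0.1 N and z of grille in the frame of tray above 0.14 m), for 0.1 s.
2. while still gripped, both pins lie on their hooks within 5 mm of the lips and each hook bears more than 0.8 N (contact force between the fingers and grille above 1 N and contact force between grille and hook_left above 0.8 N and x of pin_left in the frame of hook_left between -0.0035 and 0.0035 m and z of pin_left in the frame of hook_left between -0.005 and 0.039 m and y of pin_left in the frame of hook_left between -0.015 and 0.015 m and contact force between grille and hook_right above 0.8 N and x of pin_right in the frame of hook_right between -0.0035 and 0.0035 m and z of pin_right in the frame of hook_right between -0.005 and 0.039 m and y of pin_right in the frame of hook_right between -0.015 and 0.015 m), for 0.3 s.
At the end, for the whole second after the job is handed in: The grille hangs upright (within 0.2 rad) and at rest from both hooks, let go: each pin on its own hook behind the lip (no more than 6 mm back from where it touches the lip), within 15 mm sideways of the hook's middle, each hook bearing more than 0.5 N (contact force between grille and hook_left above 0.5 N and x of pin_left in the frame of hook_left between -0.0045 and 0.0045 m and z of pin_left in the frame of hook_left between -0.005 and 0.039 m and y of pin_left in the frame of hook_left between -0.015 and 0.015 m and contact force between grille and hook_right above 0.5 N and x of pin_right in the frame of hook_right between -0.0045 and 0.0045 m and z of pin_right in the frame of hook_right between -0.005 and 0.039 m and y of pin_right in the frame of hook_right between -0.015 and 0.015 m and contact force between the fingers and grille below 0.1 N and contact force between grille and tray below 0.1 N and linear speed of grille below 0.03 m/s and angle between grille's own z axis and vertical below 0.2 rad).
It fails at once if the grille presses on the left hook with more than 15 N (contact force between grille and hook_left above 15 N).
It fails at once if the grille presses on the right hook with more than 15 N (contact force between grille and hook_right above 15 N).
It fails at once if a bystander is moved more than 30 mm (distance of any of polish, pad, cap, screwdriver, brush, spray, tape from where it was at the start of the episode above 0.03 m).
It also fails if it takes over 72 s, if anything falls off the work surface, if the arm or the gripper's body presses on something with over 40 N, if the wrist force passes 120 N, or if a joint passes its speed limit or range.

ROBOT

A 6-joint arm with a two-finger parallel gripper is mounted at the origin on the work surface. World frame = base frame: x ahead of the robot, y to its left, z up, the work surface at z = 0. Lengths are in m, angles in rad, forces in N, time in s.
With the tool pointing down it reaches from about 0.425 to 0.95 m from the base axis. Payload 3.5 kg.
Tool frame: the origin (TCP) lies midway between the tips of the shut fingers; the grasp point (between the pads) lies ctrl.grasp_offset behind it (ctrl.grasp_offset is the distance from the TCP to the grasp point, in m); x points along the fingers, y is the direction in which the jaws open and shut, and the axes are right-handed (so a half turn about x gives the same grasp; the last joint's range is limited). The gripper opens to 85 mm and grips with 20 to 120 N. Pads are 22 mm wide; open, the fingers measure 114 mm over their backs; the gripper's body (76 mm by 85 mm) begins 54 mm behind the grasp point. The pads swing forward as they close: fully open they stand 13 mm farther back than shut.
Start: joints at [-1.438, 0.286, 1.577, -0, 1.279, -0.15], TCP at [0.188, -0.648, 0.231] pointing down, gripper open.
Joint ranges: [-2.77, 2.77], [-0.9, 2.22], [0.21, 2.48], [-1.53, 4.67], [0.24, 2.81], [-2.84, 2.84]. Speed limits (rad/s): [2.79, 2.79, 3.14, 3.14, 3.14, 3.14].

INTERFACE

Orientations are given as a unit quaternion [x, y, z, w].
In Python, from plant import readout, read_camera, sign_off, ctrl gives the robot as it stands.
- The arm moves only by the tool drive_tool, never from a script. Its argument "steps" is a list of rows, each a list of 5 numbers: the shift along the tool's x, y, z in cm, then the turn about the tool's x in degrees, then the opening, from 0 (shut) to 1 (fully open). A call has 1 to 10 rows; each row shifts and turns the commanded pose from where the row before left it, along the tool's axes as they then stand; what a row does not reach is not made up. A row lasts 1/10 s, in which the tool goes at most 50 mm and 8.59 degrees, less where a joint would pass 70% of its speed; a pose out of reach is approached as far as the arm can. A call is refused whole if a number of a shift passes 5 or a number of a turn 8.59, either way. A call with a gripper value outside its range is refused whole. The fingers move at their own pace and stop on an object; "force" is the grip in N (left out, the last holds). Time passes only in rows, so rows that do not move let the fingers close. It gives the time, the measured TCP pose, the force and the opening at its end, in the units of the state.
- readout.get_state(): the state, without advancing time (a new reading comes with each control period).
- read_camera(name): name is "scene" or "top" or "wrist"; returns a dict with "frame" (400x640x3 uint8, red, green, blue), "vertical_fov" (degrees; the focal length in pixels is half the picture's height over the tangent of half this angle, whatever the lens; pixels are square), "cx", "cy" (the principal point, pixels), "eye" and "orientation" of the camera in the world. Camera axes: x right, y up, looking along -z (the intrinsics and any distortion apply to the point x, -y, -z); pixel columns grow to the right and rows downward; lengths in m; the calibration is good to about 2 mm. The wrist camera is an equidistant fisheye: a pixel r from the principal point sees the ray r / f radians off the axis. A picture is of the moment at which its call begins. There is no depth.
- sign_off(): hands the job in, once; it reports no verdict.
The state is a dict: "time": time; "qpos": joint angles; "dq": joint speeds; "joint_efforts": joint torques, N m; "eef_pos": TCP position; "tcp_rot": TCP orientation; "contact_force": force on the tool from outside, world axes, zero at the start; "wrist_torque": the same for the moment, N m; "opening": opening from 0.0 (shut) to 1.0 (fully open).
Only numpy, scipy, OpenCV 4.12 (cv2) and the standard library are available. Lean on these libraries where they do the work, as an engineer would, in place of code of your own. Each camera call takes 0.05 s, during which the arm holds its last target. There are 200 camera calls.

## Working session

There is one attempt and no reset: what is moved stays moved. The work goes in short steps, Python scripts to look and compute and a tool call to move; the robot and the scene stay as the last step left them, time stands still between calls to the robot, and variables do not carry over. Pictures are saved under pics/ and viewed, about 8 in all and at most 12, crops included, and the job is handed in when it is done.

Besides the shell and the picture viewer there is one more tool, called after ">>>" as name(argument=value, ...) on one line, values as JSON. drive_tool: Moves the arm, as the interface text tells. Its arguments: {"type":"object","properties":{"steps":{"type":"array","items":{"type":"array","items":{"type":"number"}}},"force":{"type":"number"}},"required":["steps"]}

```bash
mkdir -p pics; ls
python3 - <<'E'
from plant import readout, read_camera, ctrl
import cv2
print(readout.get_state()); print(ctrl.grasp_offset)
for n in ["scene","top"]:
    c=read_camera(n); cv2.imwrite(f"pics/{n}0.png",c["frame"][:,:,::-1]); print(n,{k:v for k,v in c.items() if k!="frame"})
E
```

```text
pics
{'time': 0.0, 'qpos': array([-1.43798199e+00,  2.87190837e-01,  1.57819793e+00, -3.27749739e-05,
        1.27864117e+00, -1.49958282e-01]), 'dq': array([-1.80186553e-03, -1.17270890e-03, -7.84495541e-04, -8.45494631e-05,
        1.32507273e-03, -1.08404016e-03]), 'joint_efforts': array([ 1.67462240e-03, -4.05979908e+01, -2.92622834e+01, -5.53748680e-05,
        5.82168315e-03,  4.93979897e-06]), 'eef_pos': array([ 0.1882951 , -0.64749965,  0.22991909]), 'tcp_rot': array([-0.70004629, -0.10050748,  0.7000537 , -0.09878393]), 'contact_force': array([ 0.33705971, -0.143104  ,  0.1368611 ]), 'wrist_torque': array([-0.01398836, -0.00229166, -0.08187483]), 'opening': 0.9980714424022374}
0.0187
scene {'vertical_fov': 54.87614152135634, 'cx': 317.02347896455296, 'cy': 198.09416114128703, 'eye': array([0.92260392, 0.49104039, 0.91777156]), 'orientation': array([0.10063955, 0.29910689, 0.90190378, 0.29491748])}
top {'vertical_fov': 42.413428121193746, 'cx': 326.8248001365655, 'cy': 205.94718639358743, 'eye': array([0.34865975, 0.00260539, 1.59017561]), 'orientation': array([-0.04949428,  0.05559222,  0.71437056, -0.69579776])}
```

View pics/scene0.png

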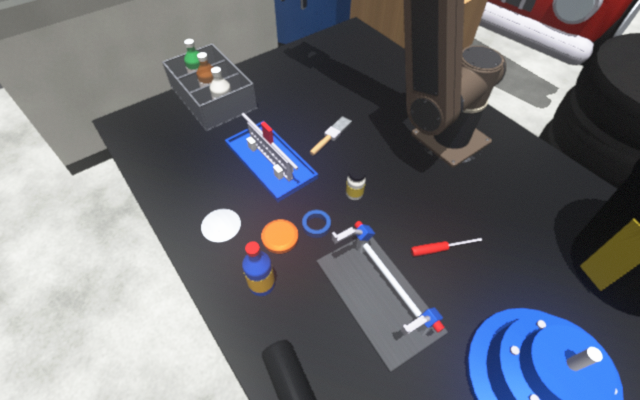

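View pics/top0.png

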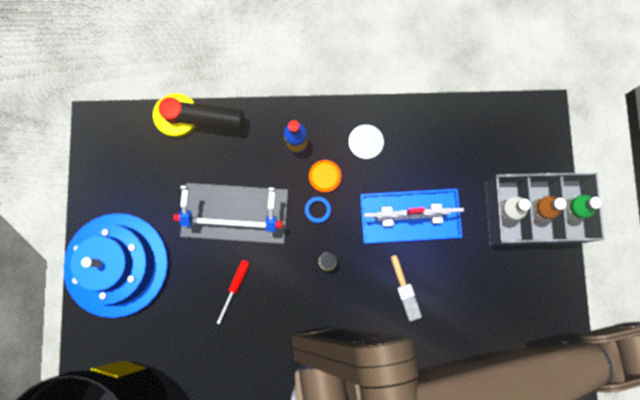

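Scene picture: the tray is around (270,155) with the red tab at (267,132), and the stand is around (385,290). Top picture: the tray centre is (412,216), the rail runs (365,216)–(463,209), and the hooks are at columns ~184 and ~271, rows 190–222.

```bash
cat > h.py <<'E'
import numpy as np, cv2
from scipy.spatial.transform import Rotation as R
from plant import readout, read_camera, ctrl
def ray(c,uv):
    H=c["frame"].shape[0]; f=H/2/np.tan(np.radians(c["vertical_fov"]/2))
    x,y=(uv[0]-c["cx"])/f,(uv[1]-c["cy"])/f
    if c.get("fish"):
        r=np.hypot(x,y); s=np.sin(r)/max(r,1e-9); d=np.array([x*s,-y*s,-np.cos(r)])
    else: d=np.array([x,-y,-1.])
    return R.from_quat(c["orientation"]).apply(d/np.linalg.norm(d))
def proj(c,p):
    H=c["frame"].shape[0]; f=H/2/np.tan(np.radians(c["vertical_fov"]/2))
    q=R.from_quat(c["orientation"]).inv().apply(np.asarray(p)-c["eye"]); q=np.array([q[0],-q[1],-q[2]])
    if c.get("fish"):
        r=np.hypot(q[0],q[1]); t=np.arctan2(r,q[2])/max(r,1e-9); return np.array([c["cx"]+f*q[0]*t,c["cy"]+f*q[1]*t])
    return np.array([c["cx"]+f*q[0]/q[2],c["cy"]+f*q[1]/q[2]])
def plane(c,uv,z):
    d=ray(c,uv); return c["eye"]+d*(z-c["eye"][2])/d[2]
def cam(n):
    c=read_camera(n); c["fish"]=n=="wrist"; return c
def cross(c1,u1,c2,u2):
    d1,d2=ray(c1,u1),ray(c2,u2); t=np.linalg.lstsq(np.c_[d1,-d2],c2["eye"]-c1["eye"],rcond=None)[0]
    a,b=c1["eye"]+d1*t[0],c2["eye"]+d2*t[1]; return (a+b)/2,np.linalg.norm(a-b)
def blobs(c,lo,hi,roi,amin=8):
    h=cv2.cvtColor(c["frame"],cv2.COLOR_RGB2HSV); m=cv2.inRange(h,lo,hi); x0,y0,x1,y1=roi
    k=np.zeros_like(m); k[y0:y1,x0:x1]=m[y0:y1,x0:x1]
    cs,_=cv2.findContours(k,cv2.RETR_EXTERNAL,cv2.CHAIN_APPROX_NONE)
    return sorted([q for q in cs if cv2.contourArea(q)>=amin],key=cv2.contourArea,reverse=True)
E
python3 - <<'E'
from h import *
np.set_printoptions(precision=4,suppress=True)
T,S=cam("top"),cam("scene")
def cen(q): m=cv2.moments(q); return np.array([m["m10"]/m["m00"],m["m01"]/m["m00"]])
b=blobs(T,(100,120,80),(130,255,255),(350,180,475,250))
q=np.vstack(b); r=cv2.minAreaRect(cv2.convexHull(q)); print("tray top",r)
bx=cv2.boxPoints(r); print(np.array([plane(T,p,.022) for p in bx])); print("tray c",plane(T,r[0],.022))
def red(c,roi): 
    out=[]
    for lo,hi in(((0,120,70),(8,255,255)),((170,120,70),(180,255,255))): out+=blobs(c,lo,hi,roi,2)
    return out
for n,c,roi in(("T",T,(350,180,475,250)),("S",S,(220,100,320,200))):
    for k in red(c,roi): print(n,"red",cen(k),cv2.boundingRect(k))
for n,c,roi in(("T",T,(165,175,300,250)),("S",S,(310,210,460,370))):
    for k in red(c,roi): print(n,"stand red",cen(k),cv2.boundingRect(k))
    for k in blobs(c,(105,120,80),(130,255,255),roi): print(n,"stand blue",cen(k),cv2.boundingRect(k))
g=cv2.cvtColor(T["frame"],cv2.COLOR_RGB2HSV)
m=cv2.inRange(g,(0,0,55),(180,60,140)); k=np.zeros_like(m);k[178:248,175:295]=m[178:248,175:295]
cs,_=cv2.findContours(k,0,1); r=cv2.minAreaRect(max(cs,key=cv2.contourArea)); print("base",r,[plane(T,p,.012) for p in cv2.boxPoints(r)])
a=cv2.resize(T["frame"][170:250,165:300],None,fx=5,fy=5,interpolation=2)[:, :, ::-1]
b=cv2.resize(S["frame"][215:365,315:455],None,fx=4,fy=4,interpolation=2)[:, :, ::-1]
cv2.imwrite("pics/a.png",a); 
o=np.zeros((600,790,3),np.uint8); o[:600,:560]=b; cv2.imwrite("pics/b.png",b)
print(R.from_quat(readout.get_state()["tcp_rot"]).as_matrix())
W=cam("wrist"); print({k:v for k,v in W.items() if k!="frame"})
E
```

```text
tray top ((411.1372985839844, 219.34344482421875), (59.95320129394531, 101.7159652709961), 86.24827575683594)
[[ 0.6221 -0.1128  0.022 ]
 [ 0.635  -0.4282  0.022 ]
 [ 0.4496 -0.4281  0.022 ]
 [ 0.4375 -0.1181  0.022 ]]
tray c [ 0.5352 -0.2716  0.022 ]
T red [415.8625 210.5583] (409, 209, 15, 5)
S red [266.916  131.2165] (261, 122, 11, 21)
T stand red [279.3261 223.8696] (277, 221, 6, 7)
T stand red [175.4086 217.1935] (173, 213, 6, 9)
T stand blue [184.7636 218.8189] (179, 210, 13, 17)
T stand blue [270.4869 224.4066] (265, 216, 12, 17)
S stand red [429.8394 247.9806] (412, 241, 37, 15)
S stand red [357.4444 222.9683] (355, 221, 6, 5)
S stand red [438.2643 325.9786] (433, 321, 12, 11)
S stand red [356.7083 225.0417] (354, 221, 9, 7)
S stand blue [432.2889 315.8622] (422, 307, 21, 21)
S stand blue [321.211  221.2594] (310, 210, 21, 24)
S stand blue [365.5933 232.1897] (357, 224, 18, 16)
base ((234.49996948242188, 212.49996948242188), (118.99998474121094, 68.99998474121094), -0.0) [array([0.4702, 0.4526, 0.012 ]), array([0.6852, 0.4562, 0.012 ]), array([0.6758, 0.0858, 0.012 ]), array([0.4607, 0.0895, 0.012 ])]
[[-0.0002  0.279  -0.9603]
 [ 0.0015 -0.9603 -0.279 ]
 [-1.     -0.0014 -0.0002]]
{'vertical_fov': 65.70646984690485, 'cx': 315.8964102973076, 'cy': 198.87030769770178, 'eye': array([ 0.2692, -0.6242,  0.3729]), 'orientation': array([-0.1294,  0.0987, -0.5927,  0.7888]), 'fish': True}
```

View pics/b.png

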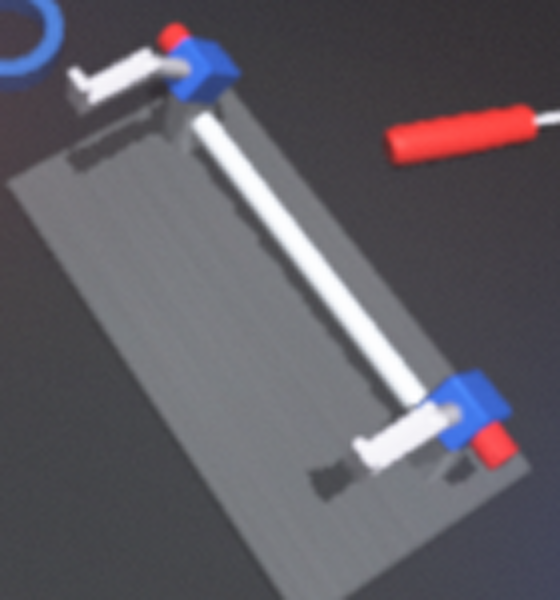

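View pics/a.png

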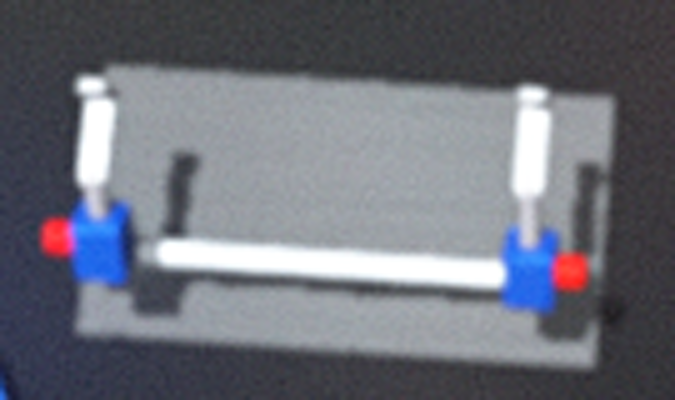

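Stand crops (scene and top): the lip tops are at scene (405,327) for the left hook and (334,234) for the right, and at top (183,187) left and (272,189) right. The base plate edges are clear, so I'll triangulate the lips and fix the stand pose.

Run:
```python
from h import *
np.set_printoptions(precision=4,suppress=True)
T,S=cam("top"),cam("scene")
A=lambda x,y:(165+(x-2)/5,170+(y-2)/5); B=lambda x,y:(315+(x-1.5)/4,215+(y-1.5)/4)
for n,a,b in(("lipL",(90,84),(362,443)),("lipR",(533,95),(77,74)),("knobL",(52,238),(495,445)),("knobR",(573,271),(174,38))): print(n,*cross(T,A(*a),S,B(*b)))
q=[plane(T,A(*p),.012) for p in((110,65),(615,95),(597,367),(78,335))]; print("base",np.array(q),np.mean(q,0))
e=[q[0]-q[1],q[3]-q[2]]; print("yaw from edges",[np.degrees(np.arctan2(-v[0],v[1])) for v in e],[np.linalg.norm(v) for v in e],np.linalg.norm(q[0]-q[3]))
e=q[0]-q[3]; print(np.degrees(np.arctan2(e[1],e[0])))
print("tab",*cross(T,(415.86,210.5),S,(266.9,131.2)), plane(T,(415.86,210.56),.152))
p1,p2=plane(T,(365,216),.103),plane(T,(463,209.5),.103); print("rail",p1,p2,np.linalg.norm(p1-p2),np.degrees(np.arctan2(-(p1-p2)[0],(p1-p2)[1])),(p1+p2)/2)
a=cv2.resize(T["frame"][180:250,350:475],None,fx=6,fy=6,interpolation=2)[:,:,::-1]; cv2.imwrite("pics/c.png",a)
```

```text
lipL [0.629  0.3917 0.1601] 0.0003558937997554689
lipR [0.6148 0.1426 0.1654] 0.001281074169957977
knobL [0.5502 0.4273 0.1028] 0.0018860178521535667
knobR [0.5223 0.1272 0.0998] 0.001851757937625545
base [[0.6697 0.42   0.012 ]
 [0.6427 0.1063 0.012 ]
 [0.4737 0.1199 0.012 ]
 [0.5017 0.4373 0.012 ]] [0.5719 0.2709 0.012 ]
yaw from edges [np.float64(-4.921898510825659), np.float64(-5.037057630538644)] [np.float64(0.31486851947583844), np.float64(0.31859268539237257)] 0.16888945967858562
-5.879149483597814
tab [ 0.5459 -0.2661  0.1308] 0.003945657010303119 [ 0.5444 -0.2635  0.152 ]
rail [ 0.5389 -0.1235  0.103 ] [ 0.5506 -0.4104  0.103 ] 0.28714256706514363 2.3328128172801565 [ 0.5447 -0.267   0.103 ]
```

View pics/c.png

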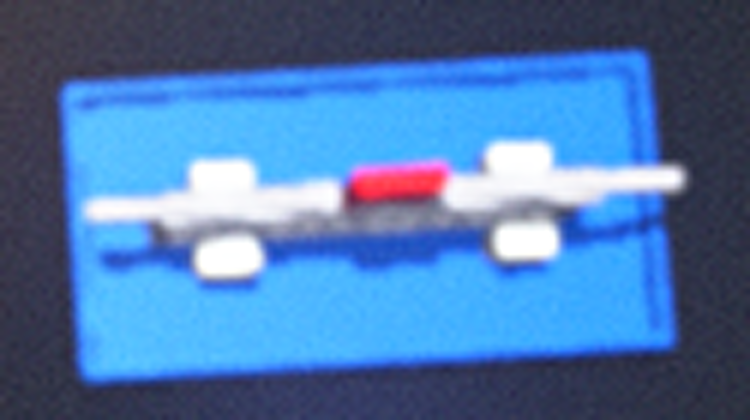

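Crop c: the grille stands in the slots with the red tab centred at about (399,181) in the crop. Rail yaw is about 2.3° and the tab is at (0.545, -0.266, 0.133), which agrees with the height given. I'll turn the tool first.

>>> drive_tool(steps=[[0, 0, 0, -8.5, 1], [0, 0, 0, -8.5, 1], [0, 0, 0, -8.5, 1], [0, 0, 0, -8.5, 1], [0, 0, 0, -8.5, 1], [0, 0, 0, -8.5, 1], [0, 0, 0, -8.5, 1], [0, 0, 0, -8.5, 1], [0, 0, 0, -8.1, 1], [0, 0, 0, 0, 1]], force=40)

```text
time: 1.35
eef_pos: [0.1884, -0.6481, 0.2313]
tcp_rot: [0.49, 0.51, -0.49, 0.51]
contact_force: [0.1, 0.4, -0.6]
opening: 0.997
```

```bash
cat >> h.py <<'E'
np.set_printoptions(precision=4,suppress=True)
def to(p):
    s=readout.get_state(); M=R.from_quat(s["tcp_rot"]).as_matrix(); print("pos",s["eef_pos"],"yaw",np.degrees(np.arctan2(M[1,1],M[0,1])),"shift cm",100*M.T@(np.array(p)-s["eef_pos"]),"F",s["contact_force"],"M",s["wrist_torque"],"op",s["opening"],"t",s["time"])
    return s
E
python3 -c "
from h import *
s=to([.545,-.266,.215]);print(s['qpos'])"
```

```text
pos [ 0.1884 -0.6481  0.2313] yaw 2.290324431889374 shift cm [  1.6301  37.1622 -36.759 ] F [ 0.0884  0.4075 -0.6125] M [-0.0046  0.0326  0.0045] op 0.9973817055667916 t 1.35
[-1.438   0.2863  1.5767 -0.      1.2786 -1.478 ]
```

>>> drive_tool(steps=[[0, 3.3, -3.3, 0, 1], [0, 3.3, -3.3, 0, 1], [0, 3.3, -3.3, 0, 1], [0, 3.3, -3.3, 0, 1], [0, 3.3, -3.3, 0, 1], [0, 3.3, -3.3, 0, 1], [0, 3.3, -3.3, 0, 1], [0, 3.3, -3.3, 0, 1], [0, 3.3, -3.3, 0, 1], [0, 3.3, -3.3, 0, 1]])

```text
time: 2.35
eef_pos: [0.5059, -0.3036, 0.2316]
tcp_rot: [0.491, 0.509, -0.491, 0.509]
contact_force: [0.4, 0.2, -0.6]
opening: 1.006
```

>>> drive_tool(steps=[[1.6, 2.1, -1.9, 0, 1], [0, 2.1, -1.9, 0, 1], [0, 0, 0, 0, 1], [0, 0, 0, 0, 1]])

```text
time: 2.75
eef_pos: [0.5455, -0.2653, 0.2154]
tcp_rot: [0.49, 0.51, -0.49, 0.51]
contact_force: [-0.8, -0.4, -1.1]
opening: 1.004
```

```bash
python3 -c "
from h import *
to([.545,-.266,.215]);W=cam('wrist');cv2.imwrite('pics/w1.png',W['frame'][:,:,::-1]);print(W['eye'],proj(W,[.545,-.266,.153]))
for i in ((0,120,70),(8,255,255)),((170,120,70),(180,255,255)):
  for k in blobs(W,*i,(0,0,640,400),30): print(cv2.boundingRect(k),cv2.minAreaRect(k))"
```

```text
pos [ 0.5455 -0.2653  0.2154] yaw 2.2717724107519466 shift cm [ 0.0386 -0.0493  0.0709] F [-0.8278 -0.3833 -1.101 ] M [ 0.0015  0.0052 -0.0065] op 1.0039667104717542 t 2.75
[ 0.5432 -0.1816  0.3578] [313.5914 218.4543]
(309, 170, 16, 71) ((316.5, 205.0), (70.0, 15.0), 90.0)
(20, 390, 11, 10) ((25.81999969482422, 394.239990234375), (10.800000190734863, 5.000000476837158), 36.869895935058594)
```

View pics/w1.png

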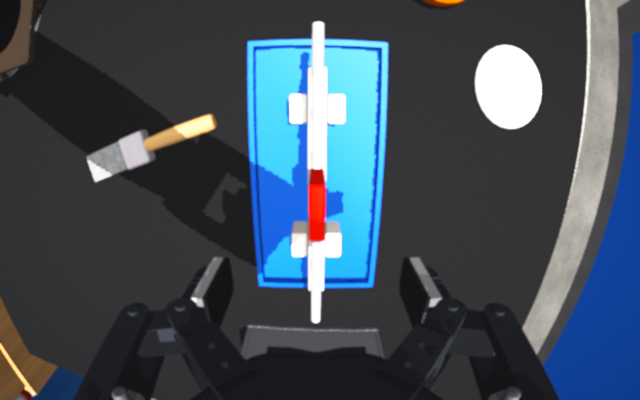

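Wrist picture: the red tab spans cols 309–325 and rows 170–241, between the open fingers (tips near 220 and 415). The rail ends are at about (318,22) and (316,322).

```bash
python3 -c "
from h import *
W=cam('wrist')
for uv,z in(((317,170),.153),((317,241),.153),((318,23),.098),((316,321),.098)):print(plane(W,uv,z))
h=cv2.cvtColor(W['frame'],cv2.COLOR_RGB2HSV)
for r in (165,168,170,172,176,200,230,236,238,240,242): print(r,W['frame'][r,317],[ (c) for c in range(300,335) if W['frame'][r,c,0]>1.8*W['frame'][r,c,1] and W['frame'][r,c,0]>70][::max(1,1)][:1],W['frame'][r,311],W['frame'][r,323])
"
```

```text
[ 0.5457 -0.2311  0.153 ]
[ 0.5478 -0.2846  0.153 ]
[ 0.5425 -0.1186  0.098 ]
[ 0.5519 -0.4111  0.098 ]
165 [255 255 255] [] [255 255 255] [255 255 255]
168 [249 219 227] [] [205 155 162] [250 235 238]
170 [182  27  28] [311] [166  67  70] [227 134 138]
172 [180  14   9] [311] [165  59  63] [207  96 101]
176 [183  15   9] [311] [167  43  44] [194  57  57]
200 [255  41   9] [308] [255  31   0] [255  39   1]
230 [243  17   8] [309] [239  24  16] [238  20   9]
236 [244  20   8] [309] [239  22  15] [234  16   7]
238 [242  25  19] [309] [237  37  33] [236  56  55]
240 [225 131 136] [313] [218 137 142] [254 245 250]
242 [242 240 245] [] [214 207 215] [255 255 255]
```

>>> drive_tool(steps=[[1.5, 0.15, -0.15, 0.2, 1], [2, 0, 0, 0, 1], [2, 0, 0, 0, 1], [2, 0, 0, 0, 1], [1.5, 0, 0, 0, 1], [1.1, 0, 0, 0, 1], [0, 0, 0, 0, 1]])

```text
time: 3.55
eef_pos: [0.5454, -0.2635, 0.112]
tcp_rot: [0.491, 0.51, -0.491, 0.508]
contact_force: [-0.3, 1.1, -0.2]
opening: 1.005
```

>>> drive_tool(steps=[[0, 0, 0, 0, 0], [0, 0, 0, 0, 0], [0, 0, 0, 0, 0], [0, 0, 0, 0, 0], [0, 0, 0, 0, 0], [0, 0, 0, 0, 0], [0, 0, 0, 0, 0], [0, 0, 0, 0, 0], [0, 0, 0, 0, 0], [0, 0, 0, 0, 0]], force=40)

```text
time: 4.55
eef_pos: [0.547, -0.2641, 0.1149]
tcp_rot: [0.491, 0.509, -0.491, 0.509]
contact_force: [-0.3, 0.1, 4.2]
opening: 0.135
```

```bash
python3 -c "
from h import *
to([.545,-.266,.19])"
```

```text
pos [ 0.547  -0.2641  0.1149] yaw 2.111527319924347 shift cm [-7.5109 -0.1996  0.1834] F [-0.3484  0.071   4.1566] M [0.0487 0.1459 0.1221] op 0.13481865902575385 t 4.55
```

>>> drive_tool(steps=[[-1, 0, 0, 0, 0], [-1.5, 0, 0, 0, 0], [-2, 0, 0, 0, 0], [-2, 0, 0, 0, 0], [-2, 0, 0, 0, 0], [-2.5, 0, 0, 0, 0], [-2.5, 0, 0, 0, 0], [-2.5, 0, 0, 0, 0], [-2.5, 0, 0, 0, 0], [0, 0, 0, 0, 0]])

```text
time: 5.55
eef_pos: [0.5482, -0.2649, 0.3045]
tcp_rot: [0.491, 0.506, -0.49, 0.512]
contact_force: [0.4, -0.2, -3.1]
opening: 0.14
```

>>> drive_tool(steps=[[0, 0, 0, 0, 0], [0, 0, 0, 0, 0], [0, 0, 0, 0, 0]])

```text
time: 5.85
eef_pos: [0.5459, -0.2634, 0.2967]
tcp_rot: [0.491, 0.511, -0.491, 0.508]
contact_force: [-0.6, 0.4, -3.9]
opening: 0.131
```

```bash
python3 -c "
from h import *
to([.574,.268,.30]);W=cam('wrist');cv2.imwrite('pics/w2.png',W['frame'][:,:,::-1])"
```

```text
pos [ 0.5459 -0.2634  0.2967] yaw 2.0998776355090727 shift cm [ -0.202    4.7522 -53.0023] F [-0.5573  0.4488 -3.8632] M [ 0.0254 -0.0486 -0.0157] op 0.13072823231064432 t 5.85
```

>>> drive_tool(steps=[[0, 0.2, -2.5, 0, 0], [0, 0.3, -4, 0, 0], [0, 0.5, -4.3, 0, 0], [0, 0.5, -4.3, 0, 0], [0, 0.5, -4.3, 0, 0], [0, 0.5, -4.3, 0, 0], [0, 0.5, -4.3, 0, 0], [0, 0.5, -4.3, 0, 0], [0, 0.5, -4.3, 0, 0], [0, 0.5, -4.3, 0, 0]])

```text
time: 6.9
eef_pos: [0.5763, 0.1482, 0.2983]
tcp_rot: [0.49, 0.509, -0.491, 0.509]
contact_force: [1.0, -0.6, -4.1]
opening: 0.136
```

>>> drive_tool(steps=[[0, 0.5, -4.3, 0, 0], [0, 0.5, -4, 0, 0], [0, 0, -2.5, 0, 0], [0, 0, -1, 2.7, 0], [0, 0, 0, 2.7, 0], [0, 0, 0, 0, 0], [0, 0, 0, 0, 0]])

```text
time: 7.6
eef_pos: [0.5821, 0.2646, 0.2984]
tcp_rot: [-0.513, -0.486, 0.514, -0.485]
contact_force: [-0.7, 0.5, -3.5]
opening: 0.131
```

```bash
python3 -c "
from h import *
to([.596,.269,.24]);W=cam('wrist');cv2.imwrite('pics/w3.png',W['frame'][:,:,::-1])
print(proj(W,[.629,.3917,.16]),proj(W,[.6148,.1426,.165]))"
```

```text
pos [0.5821 0.2646 0.2984] yaw -3.244911529153746 shift cm [ 5.8411  1.3671 -0.5255] F [-0.7486  0.5134 -3.5263] M [ 0.0103 -0.0083  0.0122] op 0.13118620355132696 t 7.6
[359.2016  48.1986] [351.2199 293.9461]
```

View pics/w3.png

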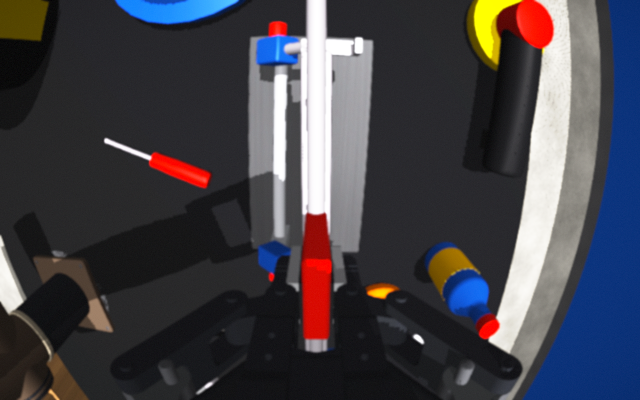

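Wrist picture: the grille is held level over the stand. The left hook's lip is at (358,45), predicted (359,48), so the measurement holds. Now over the hooks and down to just above contact.

>>> drive_tool(steps=[[0, 0.7, -0.3, 0, 0], [1, 0.7, -0.2, 0, 0], [2, 0, 0, 0, 0], [2, 0, 0, 0, 0], [2, 0, 0, 0, 0], [2, 0, 0, 0, 0], [1.5, 0, 0, 0, 0], [1.0, 0, 0, 0, 0], [0, 0, 0, 0, 0], [0, 0, 0, 0, 0]], force=30)

```text
time: 8.65
eef_pos: [0.5971, 0.269, 0.1849]
tcp_rot: [0.514, 0.485, -0.514, 0.486]
contact_force: [0.3, -0.5, -4.4]
opening: 0.134
```

>>> drive_tool(steps=[[0, 0, 0, 0, 0], [0, 0, 0, 0, 0]])

```text
time: 8.85
eef_pos: [0.5974, 0.2691, 0.1859]
tcp_rot: [0.515, 0.485, -0.513, 0.486]
contact_force: [-0.1, -0.5, -3.1]
opening: 0.134
```

```bash
python3 -c "
from h import *
to([.596,.269,.17]);to([.596,.269,.17])
S=cam('scene');cv2.imwrite('pics/s2.png',cv2.resize(S['frame'][180:350,300:480],None,fx=3.5,fy=3.5,interpolation=2)[:,:,::-1])"
```

```text
pos [0.5974 0.2691 0.1859] yaw -3.292029566345697 shift cm [ 1.5892 -0.1391  0.0225] F [-0.0569 -0.4532 -3.0511] M [0.0212 0.0027 0.0381] op 0.13374667201855805 t 8.85
pos [0.5974 0.2691 0.1859] yaw -3.292029566345697 shift cm [ 1.5892 -0.1391  0.0225] F [-0.0569 -0.4532 -3.0511] M [0.0212 0.0027 0.0381] op 0.13374667201855805 t 8.85
```

View pics/s2.png

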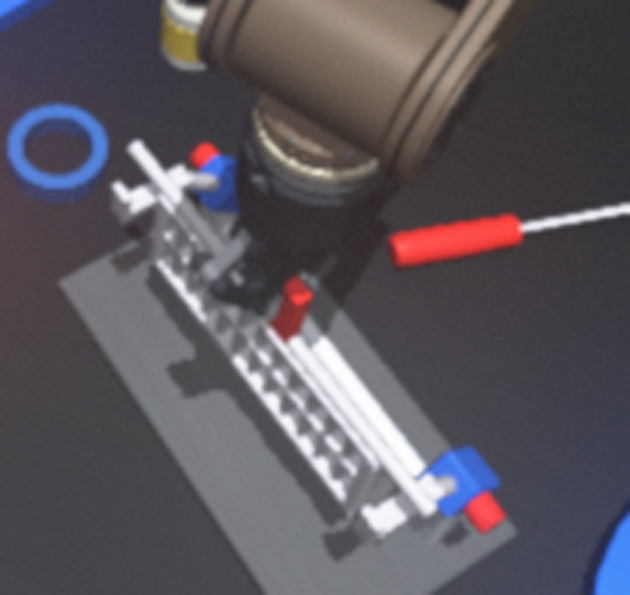

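Scene crop: both pins are over their arms, behind the lips (left lip at crop (380,515), right at (125,195)). Lowering slowly.

>>> drive_tool(steps=[[0.15, 0, 0, 0, 0], [0.15, 0, 0, 0, 0], [0.15, 0, 0, 0, 0], [0.15, 0, 0, 0, 0], [0.15, 0, 0, 0, 0], [0.15, 0, 0, 0, 0], [0.1, 0, 0, 0, 0], [0, 0, 0, 0, 0], [0, 0, 0, 0, 0]])

```text
time: 9.8
eef_pos: [0.5966, 0.2689, 0.1743]
tcp_rot: [-0.514, -0.485, 0.514, -0.485]
contact_force: [0.0, 0.1, -2.9]
opening: 0.131
```

```bash
python3 -c "
from h import *
to([.596,.269,.17])"
```

```text
pos [0.5966 0.2689 0.1743] yaw -3.297040934389632 shift cm [ 0.4305 -0.0651 -0.0077] F [ 0.0414  0.143  -2.8766] M [ 0.0085  0.0068 -0.0097] op 0.13104053502095758 t 9.8
```

>>> drive_tool(steps=[[0.1, 0, 0, 0, 0], [0.1, 0, 0, 0, 0], [0.1, 0, 0, 0, 0], [0, 0, 0, 0, 0], [0, 0, 0, 0, 0]])

```text
time: 10.3
eef_pos: [0.5966, 0.2689, 0.1712]
tcp_rot: [-0.514, -0.485, 0.514, -0.485]
contact_force: [0.9, 0.9, -4.2]
opening: 0.136
```

```bash
python3 -c "
from h import *
to([.596,.269,.17])"
```

```text
pos [0.5966 0.2689 0.1712] yaw -3.3003118205450352 shift cm [ 0.1218 -0.0597 -0.0093] F [ 0.938  0.925 -4.162] M [ 0.0165 -0.0318 -0.0137] op 0.13634449897080064 t 10.3
```

>>> drive_tool(steps=[[0.1, 0, 0, 0, 0], [0.1, 0, 0, 0, 0], [0, 0, 0, 0, 0]])

```text
time: 10.6
eef_pos: [0.5965, 0.2689, 0.1691]
tcp_rot: [-0.514, -0.485, 0.514, -0.485]
contact_force: [-1.3, 0.8, -3.6]
opening: 0.136
```

```bash
python3 -c "
from h import *
to([.596,.269,.165])"
```

```text
pos [0.5965 0.2689 0.1691] yaw -3.299226061920642 shift cm [ 0.4054 -0.0474 -0.0097] F [-1.3082  0.7743 -3.5923] M [-0.001  -0.0048 -0.0012] op 0.13576949079989875 t 10.6
```

>>> drive_tool(steps=[[0.05, 0, 0, 0, 0], [0.05, 0, 0, 0, 0], [0, 0, 0, 0, 0]])

```text
time: 10.9
eef_pos: [0.5966, 0.2689, 0.1682]
tcp_rot: [-0.514, -0.485, 0.514, -0.485]
contact_force: [-0.9, 0.2, -4.3]
opening: 0.136
```

```bash
python3 -c "
from h import *
to([.596,.269,.165])"
```

```text
pos [0.5966 0.2689 0.1682] yaw -3.2955114958845364 shift cm [ 0.3223 -0.0567 -0.0086] F [-0.8671  0.1858 -4.3102] M [ 0.0077 -0.0145  0.029 ] op 0.13628866887994126 t 10.9
```

>>> drive_tool(steps=[[0.05, 0, 0, 0, 0], [0.05, 0, 0, 0, 0], [0, 0, 0, 0, 0]])

```text
time: 11.2
eef_pos: [0.5966, 0.2689, 0.1672]
tcp_rot: [-0.514, -0.485, 0.514, -0.485]
contact_force: [-0.2, -0.6, -4.2]
opening: 0.139
```

```bash
python3 -c "
from h import *
to([.596,.269,.165])"
```

```text
pos [0.5966 0.2689 0.1672] yaw -3.297244182726013 shift cm [ 0.2207 -0.0568 -0.0075] F [-0.2045 -0.6218 -4.1994] M [0.0359 0.0132 0.0537] op 0.13943359829354043 t 11.2
```

>>> drive_tool(steps=[[0.05, 0, 0, 0, 0], [0.05, 0, 0, 0, 0], [0, 0, 0, 0, 0]])

```text
time: 11.5
eef_pos: [0.5966, 0.2689, 0.1662]
tcp_rot: [-0.514, -0.485, 0.514, -0.485]
contact_force: [1.0, -0.7, -3.8]
opening: 0.13
```

```bash
python3 -c "
from h import *
to([.596,.269,.165])"
```

```text
pos [0.5966 0.2689 0.1662] yaw -3.2950347731216483 shift cm [ 0.1217 -0.0562 -0.0072] F [ 1.0468 -0.7363 -3.8249] M [-0.0116  0.0195 -0.0144] op 0.130056799676496 t 11.5
```

>>> drive_tool(steps=[[0.05, 0, 0, 0, 0], [0.05, 0, 0, 0, 0], [0, 0, 0, 0, 0]])

```text
time: 11.8
eef_pos: [0.5965, 0.2689, 0.1652]
tcp_rot: [-0.514, -0.485, 0.514, -0.485]
contact_force: [-0.0, -0.4, -4.2]
opening: 0.136
```

```bash
python3 -c "
from h import *
to([.596,.269,.165])"
```

```text
pos [0.5965 0.2689 0.1652] yaw -3.2985511844524127 shift cm [ 0.0198 -0.0554 -0.0084] F [-0.0075 -0.3934 -4.1703] M [-0.003   0.0404 -0.0262] op 0.1362145598015557 t 11.8
```

>>> drive_tool(steps=[[0.05, 0, 0, 0, 0], [0.05, 0, 0, 0, 0], [0, 0, 0, 0, 0]])

```text
time: 12.1
eef_pos: [0.5967, 0.2689, 0.1646]
tcp_rot: [0.514, 0.485, -0.514, 0.485]
contact_force: [-0.0, -0.2, -1.9]
opening: 0.137
```

```bash
python3 -c "
from h import *
to([.596,.269,.165])"
```

```text
pos [0.5967 0.2689 0.1646] yaw -3.2937798793651316 shift cm [-0.0419 -0.0702 -0.0011] F [-0.0299 -0.2217 -1.8659] M [-0.032  -0.0048 -0.0289] op 0.13676356304958065 t 12.1
```

>>> drive_tool(steps=[[0.05, 0, 0, 0, 0], [0.05, 0, 0, 0, 0], [0, 0, 0, 0, 0]])

```text
time: 12.4
eef_pos: [0.5969, 0.269, 0.1641]
tcp_rot: [0.514, 0.485, -0.514, 0.486]
contact_force: [-1.0, 1.0, -0.9]
opening: 0.131
```

```bash
python3 -c "
from h import *
to([.596,.269,.165])"
```

```text
pos [0.5969 0.269  0.1641] yaw -3.2950143952901803 shift cm [-0.0884 -0.0881  0.01  ] F [-1.0142  0.9515 -0.8588] M [-0.2696  0.1713 -0.1508] op 0.13088900397515707 t 12.4
```

The right hook has touched (Mx −0.27). I'll reduce the grip so the tab can pivot in the pads, and lower further.

>>> drive_tool(steps=[[0, 0, 0, 0, 0], [0.05, 0, 0, 0, 0], [0, 0, 0, 0, 0], [0, 0, 0, 0, 0]], force=20)

```text
time: 12.8
eef_pos: [0.5969, 0.2692, 0.1635]
tcp_rot: [0.515, 0.485, -0.514, 0.486]
contact_force: [-0.5, 3.1, 1.1]
opening: 0.133
```

```bash
python3 -c "
from h import *
to([.596,.269,.165])"
```

```text
pos [0.5969 0.2692 0.1635] yaw -3.2909165257542496 shift cm [-0.1513 -0.0912  0.0257] F [-0.4858  3.1082  1.0976] M [-0.2184  0.1865 -0.073 ] op 0.13286461221595572 t 12.8
```

>>> drive_tool(steps=[[0.05, 0, 0, 0, 0], [0, 0, 0, 0, 0], [0, 0, 0, 0, 0]])

```text
time: 13.1
eef_pos: [0.5968, 0.2694, 0.1627]
tcp_rot: [0.515, 0.485, -0.514, 0.485]
contact_force: [-0.5, 4.0, 1.2]
opening: 0.134
```

```bash
python3 -c "
from h import *
to([.596,.269,.165])"
```

```text
pos [0.5968 0.2694 0.1627] yaw -3.2938948714238676 shift cm [-0.2295 -0.082   0.0465] F [-0.4556  4.0173  1.2273] M [ 0.1482  0.131  -0.0492] op 0.13373104815809325 t 13.1
```

>>> drive_tool(steps=[[0, 0, -0.05, 0, 0], [0.03, 0, 0, 0, 0], [0, 0, 0, 0, 0], [0, 0, 0, 0, 0]])

```text
time: 13.5
eef_pos: [0.5967, 0.2696, 0.1621]
tcp_rot: [0.514, 0.485, -0.514, 0.485]
contact_force: [0.4, 4.4, 1.8]
opening: 0.13
```

```bash
python3 -c "
from h import *
to([.596,.269,.165])"
```

```text
pos [0.5967 0.2696 0.1621] yaw -3.2923895375574515 shift cm [-0.2908 -0.0707  0.068 ] F [0.4322 4.4181 1.7657] M [0.1372 0.0595 0.0018] op 0.12951151607724434 t 13.5
```

>>> drive_tool(steps=[[0.03, 0, 0, 0, 0], [0, 0, 0, 0, 0], [0, 0, 0, 0, 0]])

```text
time: 13.8
eef_pos: [0.5968, 0.2696, 0.162]
tcp_rot: [0.514, 0.485, -0.514, 0.485]
contact_force: [0.1, 5.1, 2.7]
opening: 0.135
```

```bash
python3 -c "
from h import *
to([.596,.269,.165])"
```

```text
pos [0.5968 0.2696 0.162 ] yaw -3.2988924149115655 shift cm [-0.3036 -0.0749  0.064 ] F [0.1346 5.0989 2.7102] M [ 0.2313  0.0405 -0.076 ] op 0.13549641486745795 t 13.8
```

>>> drive_tool(steps=[[0, 0, -0.1, 0, 0], [0, 0, 0, 0, 0], [0, 0, 0, 0, 0], [0, 0, 0, 0, 0]])

```text
time: 14.2
eef_pos: [0.5967, 0.2699, 0.1614]
tcp_rot: [-0.514, -0.485, 0.514, -0.486]
contact_force: [0.1, 2.1, 1.5]
opening: 0.133
```

```bash
python3 -c "
from h import *
to([.596,.269,.165])
S=cam('scene');cv2.imwrite('pics/s3.png',cv2.resize(S['frame'][200:350,310:460],None,fx=4,fy=4,interpolation=2)[:,:,::-1])"
```

```text
pos [0.5967 0.2699 0.1614] yaw -3.293441810461478 shift cm [-0.3558 -0.0619  0.0936] F [0.1173 2.1212 1.5215] M [-0.2681 -0.0248 -0.0142] op 0.1331836784610189 t 14.2
```

View pics/s3.png

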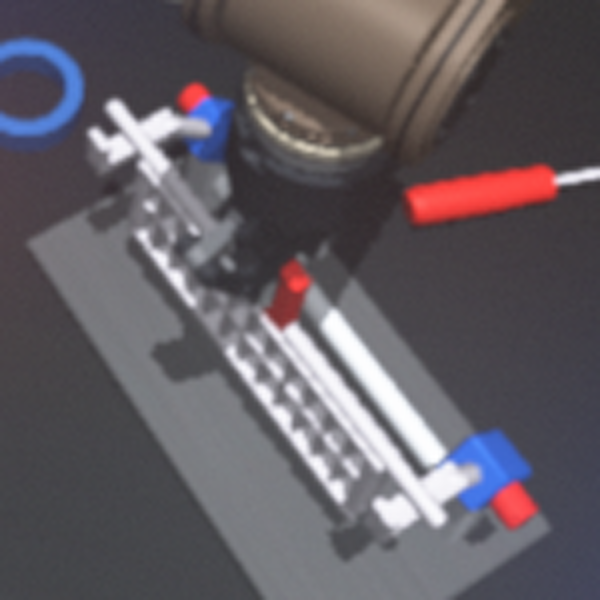

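Scene crop: both pins lie over their arms, left at about (430,510) and right at about (115,115) in the crop, behind the lips. The moment reference seems to be well above the TCP, so I'll average readings and estimate the load on each hook.

```bash
cat >> h.py <<'E'
def feel(n=6,w=3.9,h=.16):
    L=[]
    for i in range(n): read_camera("top"); s=readout.get_state(); L.append(np.r_[s["contact_force"],s["wrist_torque"],s["eef_pos"]])
    L=np.array(L); m=L.mean(0); print("F",m[:3],"M",m[3:6],"pos",m[6:],"sd",L.std(0)[[1,2,3]],"t",s["time"])
    M=R.from_quat(s["tcp_rot"]).as_matrix(); print("toolx",M[:,0],"yaw",np.degrees(np.arctan2(M[1,1],M[0,1])))
    S=m[2]+w; D=(m[3]-h*m[1])/.125; print("sum %.2f FL %.2f FR %.2f"%(S,(S+D)/2,(S-D)/2))
E
python3 -c "
from h import *
feel()"
```

```text
F [0.2087 0.6303 0.9858] M [-0.3974 -0.008   0.0057] pos [0.5966 0.2699 0.1615] sd [0.4756 0.4559 0.0431] t 14.55
toolx [-0.0005 -0.0009 -1.    ] yaw -3.2939743400755934
sum 4.89 FL 0.45 FR 4.44
```

>>> drive_tool(steps=[[0.05, 0, 0, 0, 0], [0, 0, 0, 0, 0], [0, 0, 0, 0, 0]])

```text
time: 14.85
eef_pos: [0.5966, 0.2702, 0.161]
tcp_rot: [-0.514, -0.485, 0.514, -0.485]
contact_force: [0.6, 0.3, 0.2]
opening: 0.139
```

```bash
python3 -c "
from h import *
feel()"
```

```text
F [ 0.2713 -0.8452 -0.0477] M [-0.5659 -0.013   0.0287] pos [0.5966 0.2702 0.161 ] sd [0.3854 0.3044 0.0259] t 15.15
toolx [-0.0003 -0.0004 -1.    ] yaw -3.29528770314457
sum 3.85 FL 0.20 FR 3.65
```

>>> drive_tool(steps=[[0.05, 0, 0, 0, 0], [0, 0, 0, 0, 0], [0, 0, 0, 0, 0]])

```text
time: 15.45
eef_pos: [0.5966, 0.2703, 0.1606]
tcp_rot: [-0.514, -0.485, 0.514, -0.485]
contact_force: [-0.0, 0.2, -0.2]
opening: 0.133
```

```bash
python3 -c "
from h import *
feel()"
```

```text
F [ 0.1099 -0.7854 -0.6243] M [-0.564   0.0248  0.0309] pos [0.5966 0.2703 0.1606] sd [0.1858 0.4537 0.0329] t 15.75
toolx [-0.0002 -0.0001 -1.    ] yaw -3.2996576498576773
sum 3.28 FL -0.12 FR 3.39
```

>>> drive_tool(steps=[[0.05, 0, 0, 0, 0], [0.05, 0, 0, 0, 0], [0, 0, 0, 0, 0], [0, 0, 0, 0, 0]])

```text
time: 16.15
eef_pos: [0.5967, 0.2705, 0.1602]
tcp_rot: [0.514, 0.485, -0.514, 0.485]
contact_force: [-1.2, -0.2, 1.7]
opening: 0.135
```

```bash
python3 -c "
from h import *
feel()"
```

```text
F [-1.7295 -1.2455  3.0127] M [-0.6266  0.2992 -0.0439] pos [0.5967 0.2705 0.1602] sd [0.4595 0.5547 0.0418] t 16.45
toolx [ 0.0002  0.0001 -1.    ] yaw -3.2948163604183485
sum 6.91 FL 1.75 FR 5.17
```

>>> drive_tool(steps=[[0.05, 0, 0, 0, 0], [0.05, 0, 0, 0, 0], [0, 0, 0, 0, 0], [0, 0, 0, 0, 0]])

```text
time: 16.85
eef_pos: [0.5968, 0.2705, 0.1601]
tcp_rot: [0.514, 0.485, -0.514, 0.485]
contact_force: [-3.0, -1.4, 6.0]
opening: 0.137
```

```bash
python3 -c "
from h import *
feel()"
```

```text
F [-3.091  -2.0262  6.8669] M [-0.6418  0.624  -0.0129] pos [0.5968 0.2705 0.1601] sd [0.1224 0.4278 0.0185] t 17.15
toolx [ 0.0002  0.0002 -1.    ] yaw -3.2942094418394987
sum 10.77 FL 4.11 FR 6.65
```

Both hooks now bear it (about 4 and 6.6 N). I'll ease off slightly and slide outward.

>>> drive_tool(steps=[[-0.05, 0, 0, 0, 0], [0, 0.1, 0, 0, 0], [0, 0.1, 0, 0, 0], [0, 0.1, 0, 0, 0], [0, 0.1, 0, 0, 0], [0, 0.1, 0, 0, 0], [0, 0, 0, 0, 0], [0, 0, 0, 0, 0]])

```text
time: 17.95
eef_pos: [0.5998, 0.2708, 0.16]
tcp_rot: [-0.513, -0.487, 0.516, -0.483]
contact_force: [-6.9, -0.3, 8.5]
opening: 0.133
```

```bash
python3 -c "
from h import *
feel()"
```

```text
F [-7.4509 -0.604   8.5574] M [-0.4704  1.4773 -0.2963] pos [0.5999 0.2708 0.16  ] sd [0.4586 0.5529 0.0211] t 18.25
toolx [-0.0054  0.001  -1.    ] yaw -3.3688922328538298
sum 12.46 FL 4.73 FR 7.72
```

>>> drive_tool(steps=[[-0.05, 0, 0, 0, 0], [-0.05, 0.1, 0, 0, 0], [0, 0.1, 0, 0, 0], [0, 0.1, 0, 0, 0], [0, 0.1, 0, 0, 0], [0, 0, 0, 0, 0], [0, 0, 0, 0, 0]])

```text
time: 18.95
eef_pos: [0.6041, 0.2707, 0.1601]
tcp_rot: [-0.514, -0.486, 0.515, -0.484]
contact_force: [-6.2, 0.4, 5.3]
opening: 0.134
```

```bash
python3 -c "
from h import *
feel(4)"
```

```text
F [-5.1955  0.2049  5.0639] M [-0.3494  1.0493 -0.2725] pos [0.6041 0.2707 0.1601] sd [0.4572 0.4103 0.0239] t 19.15
toolx [-0.0044  0.0015 -1.    ] yaw -3.3747438294922736
sum 8.96 FL 2.95 FR 6.01
```

>>> drive_tool(steps=[[-0.03, 0.1, 0, 0, 0], [0, 0.1, 0, 0, 0], [0, 0.1, 0, 0, 0], [0, 0.1, 0, 0, 0], [0, 0, 0, 0, 0]])

```text
time: 19.65
eef_pos: [0.6083, 0.2704, 0.1601]
tcp_rot: [-0.514, -0.486, 0.515, -0.484]
contact_force: [-5.7, 1.1, 4.2]
opening: 0.135
```

```bash
python3 -c "
from h import *
feel(4)"
```

```text
F [-4.7931  1.0053  3.9112] M [-0.2544  1.0114 -0.3341] pos [0.6083 0.2704 0.1601] sd [0.2325 0.3212 0.016 ] t 19.85
toolx [-0.0037  0.0014 -1.    ] yaw -3.3642637314176467
sum 7.81 FL 2.24 FR 5.57
```

>>> drive_tool(steps=[[0, 0.1, 0, 0, 0], [0, 0.1, 0, 0, 0], [0, 0, 0, 0, 0], [0, 0, 0, 0, 0]])

```text
time: 20.25
eef_pos: [0.611, 0.2701, 0.1602]
tcp_rot: [-0.514, -0.486, 0.515, -0.485]
contact_force: [-4.7, 1.4, 3.3]
opening: 0.133
```

```bash
python3 -c "
from h import *
feel(4)"
```

```text
F [-3.4938  1.1128  2.0431] M [-0.1672  0.7556 -0.2674] pos [0.6113 0.2699 0.1602] sd [0.398  0.3337 0.0438] t 20.45
toolx [-0.0003  0.0006 -1.    ] yaw -3.305115742960529
sum 5.94 FL 1.59 FR 4.35
```

>>> drive_tool(steps=[[0.02, 0.1, 0, 0, 0], [0, 0.05, 0, 0, 0], [0, 0, 0, 0, 0]])

```text
time: 20.75
eef_pos: [0.6127, 0.2695, 0.1601]
tcp_rot: [-0.514, -0.486, 0.514, -0.485]
contact_force: [-5.1, 1.7, 3.7]
opening: 0.137
```

```bash
python3 -c "
from h import *
feel(4)"
```

```text
F [-5.3557  1.4415  2.6461] M [-0.1187  1.0463 -0.0819] pos [0.6127 0.2696 0.1601] sd [0.6822 0.4132 0.0181] t 20.95
toolx [-0.0016  0.     -1.    ] yaw -3.2568937030318144
sum 6.55 FL 1.88 FR 4.67
```

>>> drive_tool(steps=[[0, 0.1, 0, 0, 0], [0, 0.05, 0, 0, 0], [0, 0, 0, 0, 0]])

```text
time: 21.25
eef_pos: [0.6132, 0.2695, 0.1601]
tcp_rot: [-0.513, -0.487, 0.515, -0.485]
contact_force: [-7.7, 1.7, 4.5]
opening: 0.136
```

```bash
python3 -c "
from h import *
feel(4)"
```

```text
F [-7.4914  1.4904  4.4399] M [-0.1117  1.4575  0.0467] pos [0.6133 0.2695 0.1601] sd [0.526  0.1377 0.0273] t 21.45
toolx [-0.0042 -0.0004 -1.    ] yaw -3.2116482313288746
sum 8.34 FL 2.77 FR 5.57
```

The left pin has met its lip (x has stalled and Mz has swung). Now turning the right end outward.

>>> drive_tool(steps=[[-0.03, 0, 0, -0.3, 0], [0, 0.02, 0, -0.3, 0], [0, 0, 0, 0, 0]])

```text
time: 21.75
eef_pos: [0.6133, 0.2695, 0.1601]
tcp_rot: [-0.511, -0.489, 0.513, -0.487]
contact_force: [-7.4, 1.7, 4.2]
opening: 0.134
```

```bash
python3 -c "
from h import *
feel(4)"
```

```text
F [-7.4515  1.4357  3.7812] M [-0.0953  1.4704 -0.4151] pos [0.6133 0.2696 0.1601] sd [0.2839 0.2341 0.0264] t 21.95
toolx [-0.0048  0.0002 -1.    ] yaw -2.745193662610853
sum 7.68 FL 2.54 FR 5.14
```

>>> drive_tool(steps=[[0, 0.02, 0, -0.3, 0], [0, 0.02, 0, -0.3, 0], [0, 0, 0, 0, 0]])

```text
time: 22.25
eef_pos: [0.6134, 0.2696, 0.1601]
tcp_rot: [-0.508, -0.492, 0.511, -0.488]
contact_force: [-8.6, 0.8, 3.9]
opening: 0.138
```

```bash
python3 -c "
from h import *
feel(4)"
```

```text
F [-7.9855  1.48    3.8231] M [-0.0685  1.6193 -0.7611] pos [0.6134 0.2696 0.1601] sd [0.6005 0.653  0.0324] t 22.45
toolx [-0.006   0.0006 -1.    ] yaw -2.245075579850815
sum 7.72 FL 2.64 FR 5.08
```

>>> drive_tool(steps=[[0, 0, 0, 0.5, 0], [0, 0.03, 0, 0.4, 0], [0, 0, 0, 0, 0], [0, 0, 0, 0, 0]])

```text
time: 22.85
eef_pos: [0.6134, 0.2695, 0.1601]
tcp_rot: [-0.511, -0.488, 0.515, -0.485]
contact_force: [-9.2, 1.7, 5.2]
opening: 0.135
```

```bash
python3 -c "
from h import *
feel(6)
W=cam('wrist');T=cam('top')
a=cv2.resize(T['frame'][175:225,170:290],None,fx=6.5,fy=6.5,interpolation=2);b=cv2.resize(W['frame'][0:80,270:400],None,fx=6,fy=6,interpolation=2)[:270,:780]
o=np.zeros((600,780,3),np.uint8);o[:a.shape[0]]=a[:,:780];o[330:]=b;cv2.imwrite('pics/tw.png',o[:,:,::-1])"
```

```text
F [-8.7036  0.8135  4.8262] M [-0.0812  1.7541 -0.1985] pos [0.6134 0.2695 0.1601] sd [0.3691 0.4305 0.0188] t 23.15
toolx [-0.0064 -0.0002 -1.    ] yaw -2.9798951373835614
sum 8.73 FL 3.52 FR 5.21
```

View pics/tw.png

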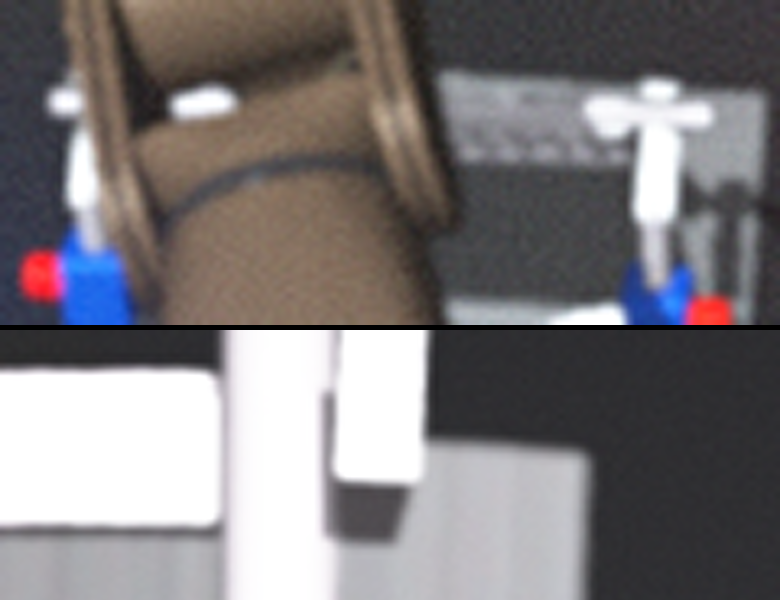

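Wrist/top composite: the left pin touches its lip (bottom panel, pin at col ~280 against the lip at 340–420), and the right pin lies directly against its lip (top panel, about (655,110)). The forces agree. I'll relax the push and the downward load before letting go.

>>> drive_tool(steps=[[-0.02, -0.1, 0, 0, 0], [-0.02, -0.1, 0, 0, 0], [0, -0.1, 0, 0, 0], [0, -0.05, 0, 0, 0], [0, 0, 0, 0, 0]])

```text
time: 23.75
eef_pos: [0.6127, 0.2694, 0.1606]
tcp_rot: [0.513, 0.486, -0.512, 0.487]
contact_force: [-0.7, 1.8, -2.9]
opening: 0.137
```

```bash
python3 -c "
from h import *
feel(6)"
```

```text
F [ 0.4291  0.862  -3.5806] M [ 0.0344 -0.048   0.0263] pos [0.6125 0.2692 0.1607] sd [0.6716 0.63   0.0661] t 24.05
toolx [ 0.0003 -0.0007 -1.    ] yaw -2.985567116136523
sum 0.32 FL -0.25 FR 0.57
```

Overdone: the hooks are nearly unloaded. Forward and down a little again.

>>> drive_tool(steps=[[0.03, 0.05, 0, 0, 0], [0.03, 0.05, 0, 0, 0], [0, 0.05, 0, 0, 0], [0, 0.05, 0, 0, 0], [0, 0, 0, 0, 0], [0, 0, 0, 0, 0]])

```text
time: 24.65
eef_pos: [0.6132, 0.2692, 0.1602]
tcp_rot: [-0.512, -0.487, 0.514, -0.486]
contact_force: [-5.7, -0.1, 0.3]
opening: 0.135
```

```bash
python3 -c "
from h import *
feel(6)"
```

```text
F [-5.0062 -1.3196 -0.3519] M [-0.4094  0.969  -0.1545] pos [0.6132 0.2692 0.1603] sd [0.7182 0.403  0.0104] t 24.95
toolx [-0.0026 -0.0008 -1.    ] yaw -3.000506654901919
sum 3.55 FL 0.98 FR 2.57
```

>>> drive_tool(steps=[[0.05, 0, 0, 0, 0], [0, 0, 0, 0, 0], [0, 0, 0, 0, 0], [0, 0, 0, 0, 0], [0, -0.1, 0, 0, 0], [0, 0, 0, 0, 0]])

```text
time: 25.55
eef_pos: [0.6131, 0.2692, 0.1602]
tcp_rot: [-0.513, -0.487, 0.513, -0.487]
contact_force: [-4.1, -2.4, 1.2]
opening: 0.132
```

```bash
python3 -c "
from h import *
feel(6)"
```

```text
F [-4.0813 -1.9299  0.8455] M [-0.5769  0.7922 -0.1384] pos [0.6131 0.2692 0.1602] sd [0.879  0.3634 0.0562] t 25.85
toolx [-0.0001 -0.0004 -1.    ] yaw -2.995637208716145
sum 4.75 FL 1.30 FR 3.45
```

>>> drive_tool(steps=[[0, -0.05, 0, 0, 0.16], [0, 0, 0, 0, 0.2], [0, 0, 0, 0, 0.3], [0, 0, 0, 0, 0.45], [0, 0, 0, 0, 0.6], [0, 0, 0, 0, 0.6], [0, 0, 0, 0, 0.6]])

```text
time: 26.55
eef_pos: [0.6127, 0.2695, 0.1599]
tcp_rot: [0.513, 0.487, -0.513, 0.487]
contact_force: [-0.3, 0.6, -0.1]
opening: 0.601
```

```bash
python3 -c "
from h import *
feel(4)
W=cam('wrist');S=cam('scene')
a=cv2.resize(S['frame'][200:350,310:460],None,fx=2.6,fy=2.6,interpolation=2);b=cv2.resize(W['frame'],None,fx=.6,fy=.6,interpolation=3)
o=np.zeros((390,780,3),np.uint8);o[:,:390]=a;o[:240,390:774]=b;cv2.imwrite('pics/rel.png',o[:,:,::-1])"
```

```text
F [-0.1273  0.1816  0.0085] M [ 0.0045  0.0112 -0.0147] pos [0.6126 0.2695 0.1599] sd [0.2383 0.2352 0.0343] t 26.75
toolx [ 0.  0. -1.] yaw -3.0002050997130474
sum 3.91 FL 1.86 FR 2.05
```

View pics/rel.png

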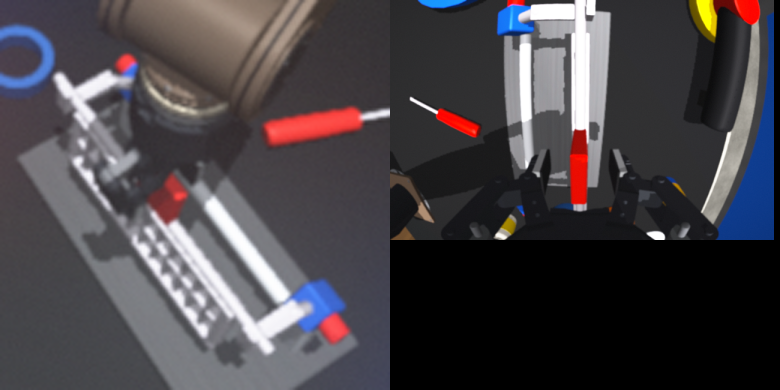

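Composite: the grille hangs on both hooks with the pins at the lips, and the fingers are clear of the tab on both sides. Withdrawing straight up.

>>> drive_tool(steps=[[-0.5, 0, 0, 0, 0.6], [-1, 0, 0, 0, 0.6], [-2, 0, 0, 0, 0.6], [-2, 0, 0, 0, 0.6], [-2, 0, 0, 0, 0.6], [-2, 0, 0, 0, 0.6], [-2, 0, 0, 0, 0.6], [0, 0, 0, 0, 0.6], [0, 0, 0, 0, 0.6], [0, 0, 0, 0, 0.6]])

```text
time: 27.85
eef_pos: [0.612, 0.2693, 0.2734]
tcp_rot: [-0.512, -0.487, 0.514, -0.486]
contact_force: [-0.4, 0.3, -0.9]
opening: 0.602
```

```bash
python3 -c "
from h import *
W=cam('wrist');S=cam('scene')
a=cv2.resize(S['frame'][200:350,310:460],None,fx=2.6,fy=2.6,interpolation=2);b=cv2.resize(W['frame'],None,fx=.6,fy=.6,interpolation=3)
o=np.zeros((390,780,3),np.uint8);o[:,:390]=a;o[:240,390:774]=b;cv2.imwrite('pics/end.png',o[:,:,::-1])"
```

```text
(no output)
```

View pics/end.png

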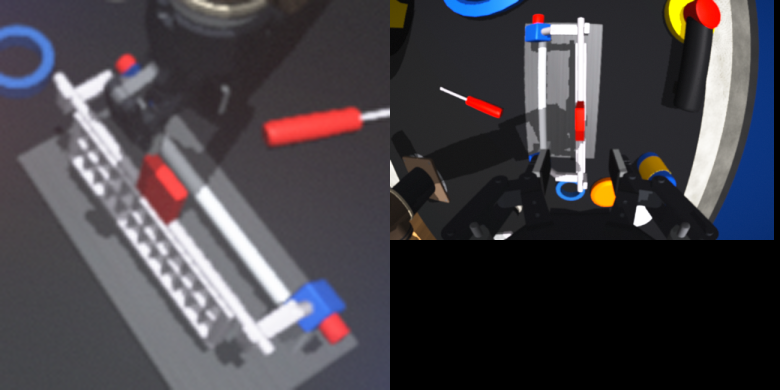

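The grille hangs from both hooks at the lips and is upright, the gripper is well clear, and the bystanders are in place. Handing in.

```bash
python3 -c "
from plant import sign_off
print(sign_off())"
```

```text
the job is handed in; nothing more can be done
None
```

The grille is hanging on the drying stand, one end pin on each hook against its lip, and the job is handed in; no verdict was reported. It took about 28 s of the 72 s allowed.

**How it went:**
- I lifted the grille straight out of the tray by its red tab and carried it over the stand.
- I lowered it until the right hook took load, then let the tab pivot in a light 20 N grip until the left hook bore it too.
- I slid it outward until both pins met the lips, turning it to check the right one.
- I eased the push, let go and withdrew straight up.

**Last checks:**
- **Pin positions:** Just before release, with both pins at the lips, the tool read x = 0.613 m against 0.6134 m when pressed fully home. The last pictures showed the grille upright on both hooks with the pins at the lips.
- **Hook loads:** These are estimates from the wrist readings, not direct measurements. Before release they were about 1.3 N on the left hook and 3.5 N on the right. The highest while sliding was about 9 N on the right, under the 15 N limit. After opening, the wrist force was about zero.
- **Other things on the table:** Nothing looked moved in the last views, which do not show every bystander; I did not measure them again.

**What disagreed or went wrong:**
- By touch, the right hook is about 9 mm higher than the left; the cameras had suggested 5–8 mm.
- My first attempt to ease off before letting go almost lifted the pins off the hooks. They slid back about 1 mm, and I seated them again before releasing.

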